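# Mount the probe boom and extend it one hole

## Robot

A 6-joint arm with a two-finger parallel gripper is mounted at the origin on a cart in front of the work surface, level with it; the furniture and walls round the work are solid. World frame = base frame: x ahead of the robot, y to its left, z up, the work surface at z = 0. Lengths are in m, angles in rad, forces in N, time in s.
With the tool pointing down it reaches from about 0.4 to 0.825 m from the base axis. Payload 7 kg.
Tool frame: the origin (TCP) lies midway between the tips of the shut fingers; the grasp point (between the pads) lies 19 mm behind it; z points along the fingers, y is the line along which they close (so a half turn about z gives the same grasp; the last joint's range is limited). The gripper opens to 88 mm and grips with 3 to 60 N. Pads are 19 mm wide; open, the fingers measure 130 mm over their backs; the gripper's body (78 mm by 193 mm) begins 47 mm behind the grasp point.
Start: joints at [1.632, 0.359, 0.012, 0, -1.224, -0.288], TCP at [0.152, 0.658, 0.227] pointing down, gripper open.
Joint ranges: [-3.07, 3.07], [-1.43, 2.12], [-1.02, 1.25], [-3.03, 1.67], [-3.05, -0], [-3.03, 3.03]. Speed limits (rad/s): [2.39, 2.39, 3.01, 3.14, 3.14, 3.14].

## Interface

Orientations are given as [roll, pitch, yaw] about the fixed x, y, z axes, in that order (R = Rz(yaw) Ry(pitch) Rx(roll)).
In Python, from station import get_state, grab_frame, calibration, job_done, boxes_of, regions_of, spot_point gives the robot as it stands. The module is installed in compiled form; this text tells all that it offers.
- The arm moves only by the tool arm_command, never from a script. Its argument "commands" is a list of rows, each an object of numbers: "tx", "ty", "tz": the shift along the tool's x, y, z each as a share of 25 cm, from -1 to 1; "twist": the turn about the tool's z as a share of 180 degrees, from -1 to 1. A call has exactly 8 rows; each row is the pose to reach, as a shift and turn from the pose commanded when the call began, along the tool's axes at that moment, turning the shorter way round; what a row does not reach only later rows make up. A row lasts 1/12 s, in which the tool goes at most 41.7 mm and 7.16 degrees, less where a joint would pass 70% of its speed; a pose out of reach is approached as far as the arm can. A call with a number of a shift or a turn outside -1 to 1 is refused whole. A call with a gripper value outside its range is refused whole. "claw" is the opening, from 0 (shut) to 1 (fully open), set as the call begins (left out, the last holds). The fingers move at their own pace and stop on an object; "grip_force" is the grip in N (left out, the last holds). Time passes only in rows, so rows that repeat a pose let the fingers close, or fill a call up. It gives the time, the measured TCP pose, the force, the opening and the grip force at its end, in the units of the state.
- get_state(): the state, without advancing time (a new reading comes with each control period).
- grab_frame(name): name is "side" or "top"; returns the picture (420x560x3 uint8, red, green, blue); there is no depth.
- calibration(name): a dict with "camera_matrix" (3x3 intrinsics, pixels), "extrinsics" (4x4, takes a point from camera to world coordinates). Camera axes: x right, y down, z forward; pixel columns grow to the right and rows downward; lengths in m; the calibration is good to about 2 mm. A picture is of the moment at which its call begins. calibration takes no time and is no camera call.
- job_done(): hands the job in; it is judged then, once.
Trained networks look in the newest picture that a camera, given by its name, has taken for a name from the list of things; names that differ only in an ending like _2 or _b are one class to them, and where a whole thing is asked for, a point or a joint stands for the part that bears it (a point fixed in the world has none). Each returns a list of dicts, best first, with "score" (0 to 1); they miss things now and then, are a little off and sometimes report something else, mostly with a low value. They report only what shows in the picture. A call takes as long as a camera call.
- boxes_of(query, camera): "rect" ([left, top, right, bottom] in pixels, round what is visible of it).
- regions_of(query, camera): "region" (420x560 bool, what is visible of it) and "rect" ([left, top, right, bottom] in pixels, round what is visible of it).
- spot_point(query, camera): "uv" ([column, row] in pixels: a listed point, or the origin of a listed thing).
The state is a dict: "t": time; "q": joint angles; "qd": joint speeds; "joint_efforts": joint torques, N m; "eef_pos": TCP position; "ee_rot": TCP orientation; "force": force on the tool from outside, world axes, zero at the start; "moment": the same for the moment, N m; "width": finger opening in m; "gripper_force": force on a finger pad.
Only numpy, scipy, OpenCV 4.12 (cv2) and the standard library are available. Lean on these libraries where they do the work, as an engineer would, in place of code of your own. Each camera call takes 0.05 s, during which the arm holds its last target. There are 200 camera calls.

## Task

Mount the telescopic probe boom on the bench carrier: swing the toggle clamp open if it is in the way, lay the boom in the carrier with its flange close behind the saddle and its outer tube in the front rest, and close the clamp down on the rod. Then squeeze the boom's spring button flush and pull the outer tube out, away from the clamp, until the button pops up through the next hole, and let go. Do not shift the dip circle that stands beside the work.

Things in the scene. Friction and masses are not known exactly. Their poses are not given: they have to be found in the camera images.
- boom_mid (a point): Telescopic probe boom lying flat: a 20 mm square steel rod with a sliding aluminium outer tube; 0.25 kg, 285 mm long. This point is on the axis of the rod (does not slide with the tube), 12.5 mm above the underside, 15 mm from the centre of mass. x runs along the boom to the tip, y across, z up. Black flange 36 mm wide, 6 mm thick, at x -150 to -144 mm; bare rod from there to -73 mm.
- tube_grip (a point): Point on the axis of the outer tube (25 x 25 mm outside, 178 mm long), which moves with it; axes as the boom's. From here the tube reaches 103 mm towards the flange and 75 mm towards the tip, followed by a 30 mm black head with a round sensor. At the start 30 mm from boom_mid towards the tip. A good place to lift the boom, gripped across y; the button locks the tube to the rod.
- button_top (a point): Top of the spring button, a 10 mm steel dome on the rod, standing out sideways (to -y of the boom) 5.5 mm proud through a hole in the outer tube (18 mm off the axis), 10 mm from boom_mid towards the flange, at axis height. Flush takes 4.5 N. Gripping the tube across y with a finger pad over the button presses it flush; then the tube, pulled with 5 to 10 N, rides over its rounded top.
- snap_button (a joint): How far the spring button is pressed in, in m: 0 fully popped out, 0.0055 flush with the tube's face, about 0.0073 while it runs under the tube wall.
- outer_tube (a joint): How far the outer tube has been pulled out towards the tip, in m: 0 as found (button in the first hole), 0.040 with the button in the next hole, which lies 40 mm from the first towards the flange and must not be covered by a finger when it arrives; end stop at 0.055. Slides with about 1 N while the button is under the wall.
- saddle (a point): Middle of the black saddle of the bench carrier (base plate 268 x 60 x 10 mm, fixed on the table), at the height of the rod's axis there, 52 mm above the table. x runs along the channel to the front rest, y across, z up. Saddle 50 mm long along x; channel 23 mm wide, floor 10 mm below this point, flared lips (36 mm mouth) up to 12 mm above it.
- front_rest (a point): Middle of the carrier's front rest at the height of the boom's axis, 201 mm along x from the saddle point. 16 mm long; channel 28.6 mm wide with lips flared to about 42 mm, up to 12 mm above this point; it carries the outer tube. Between saddle and rest there are 29 mm of free air under the tube.
- boom_home (a point): Where boom_mid lies when the boom is home, axes alike (116 mm along x from the saddle point, 52 mm above the table). The flange is then 3 mm behind the saddle's rear face, against which it draws up when the tube is pulled.
- clamp_pivot (a point): Pivot of the toggle clamp, fixed on the carrier 58 mm to -y of and 22 mm above the saddle point; hinge axis along the carrier's x. The clamp is one stiff lever that stays where it is left (0.25 N m to move it): a hold-down arm, 13 mm wide, with a rubber pad 58 mm from the pivot, and a 10 mm thick steel handle with a ball knob, set at 58 degrees to the arm.
- clamp_knob (a point): Centre of the black ball knob (22 mm) at the end of the clamp's handle, 85 mm from the pivot. Closed, the handle leans 32 degrees from upright towards the saddle; it opens away from the saddle (to -y of the carrier) until it leans 37 degrees the other way. The knob can be pushed either way from its side with closed fingers, following its arc.
- clamp (a joint): Angle of the clamp in rad: 0 closed with its pad on the rod, 1.20 fully open. It may be found anywhere between; above about 1.05 the channel is free for loading the boom.
- dip_circle: Dip circle (inclinometer): a graduated ring on a black stand with a T-shaped foot, 142 x 196 x 129 mm, loose on the table, left of the carrier; origin at the centre of its underside. To be left where it is.

How it is judged:
On the way, in this order (a step that is already met when the one before it is completed fails the run):
1. the boom lies home in the carrier, flange behind the saddle, with the clamp closed on the rod (x of boom_mid in the frame of boom_home between -0.016 and 0.007 m and y of boom_mid in the frame of boom_home between -0.004 and 0.004 m and z of boom_mid in the frame of boom_home between -0.004 and 0.004 m and angle between the x axis of boom_mid and the x axis of boom_home, either way round below 0.04 rad and value of joint clamp below 0.06 rad), for 0.2 s.
2. the outer tube is pulled out one hole and the button has popped up in it (value of joint outer_tube between 0.037 and 0.043 m and value of joint snap_button below 0.0015 m), for 0.2 s.
At the end, for the whole second after the job is handed in: Boom home in saddle and rest (within 4 mm sideways and in height, flange 0 to 13 mm behind the saddle, in line within 2 degrees); clamp closed on the rod (within 0.06 rad); outer tube out one hole (40 mm, within 3 mm), button popped up in it (within 1.5 mm of fully out) (all of step 2 and x of boom_mid in the frame of boom_home between -0.01 and 0.007 m and y of boom_mid in the frame of boom_home between -0.004 and 0.004 m and z of boom_mid in the frame of boom_home between -0.004 and 0.004 m and angle between the x axis of boom_mid and the x axis of boom_home, either way round below 0.04 rad and value of joint clamp below 0.06 rad); the robot touches nothing.
It fails at once if the dip circle is shifted by more than 20 mm (distance of dip_circle from where it was at the start of the episode above 0.02 m).
It also fails if it takes over 64 s, if anything falls off the work surface, if the arm or the gripper's body presses on something with over 40 N, if the wrist force passes 120 N, or if a joint passes its speed limit or range.

## Working session

There is one attempt and no reset: what is moved stays moved. The work goes in short steps, Python scripts to look and compute and a tool call to move; the robot and the scene stay as the last step left them, time stands still between calls to the robot, and variables do not carry over. Pictures are saved under pics/ and viewed, at most 10 in all, crops included, and the job is handed in when it is done.

Besides the shell and the picture viewer there is one more tool, called after "Call:" by a JSON object that holds its "name" and its "arguments", one argument or row to a line. arm_command: Moves the arm, as the interface text tells. Shift numbers are shares of 25 cm and turn numbers shares of 180 degrees, none past 1 either way. Its arguments: {"type":"object","properties":{"commands":{"type":"array"},"claw":{"type":"number"},"grip_force":{"type":"number"}},"required":["commands"]}

```bash
mkdir -p pics; cat > h.py <<'E'
import numpy as np, cv2
from station import *
def ray(cam,uv):
    c=calibration(cam);K=np.array(c["camera_matrix"]);T=np.array(c["extrinsics"])
    d=T[:3,:3]@np.linalg.inv(K)@np.array([uv[0],uv[1],1.]);return T[:3,3],d
def at_z(cam,uv,z):
    o,d=ray(cam,uv);return o+d*(z-o[2])/d[2]
def tri(a,b):
    A=np.zeros((3,3));y=np.zeros(3)
    for cam,uv in (("side",a),("top",b)):
        o,d=ray(cam,uv);d=d/np.linalg.norm(d);P=np.eye(3)-np.outer(d,d);A+=P;y+=P@o
    return np.linalg.solve(A,y)
def proj(cam,p):
    c=calibration(cam);K=np.array(c["camera_matrix"]);T=np.array(c["extrinsics"])
    q=K@(T[:3,:3].T@(np.array(p)-T[:3,3]));return q[:2]/q[2]
E
python3 - <<'E'
from h import *
np.set_printoptions(precision=4,suppress=True)
s=get_state();print(s['t'],s['eef_pos'],s['ee_rot'],s['width'])
ims=[]
for c in("side","top"):
    im=grab_frame(c);cv2.imwrite(f"pics/{c}0.png",im[:,:,::-1])
    print(c,np.array(calibration(c)['extrinsics'])[:3,3])
for n in("boom_mid","tube_grip","button_top","saddle","front_rest","boom_home","clamp_pivot","clamp_knob","dip_circle"):
    r={c:spot_point(n,c) for c in("side","top")}
    for c in r: print(n,c,[(np.round(x['uv'],1).tolist(),round(x['score'],2)) for x in r[c][:2]])
    if r['side'] and r['top']: print('   ',tri(r['side'][0]['uv'],r['top'][0]['uv']))
print(get_state()['t'])
E
```

```text
0.0 [0.1517 0.6572 0.2256] [ 3.1399 -0.0002 -0.2269] 0.08785766150756588
side [0.5572 0.9386 0.817 ]
top [0.2772 0.0658 1.2978]
boom_mid side [([292.3, 178.9], 0.58)]
boom_mid top [([386.3, 235.6], 0.72)]
    [ 0.4201 -0.2885  0.0137]
tube_grip side [([289.6, 173.9], 0.6), ([254.3, 268.3], 0.35)]
tube_grip top [([390.4, 232.8], 0.88)]
    [ 0.4283 -0.2986  0.0289]
button_top side [([290.9, 178.0], 0.15)]
button_top top []
saddle side [([256.2, 270.1], 0.9)]
saddle top [([241.3, 187.4], 0.87)]
    [0.575  0.1879 0.0475]
front_rest side [([244.8, 221.4], 0.91)]
front_rest top [([303.1, 183.0], 0.78), ([244.6, 208.4], 0.63)]
    [ 0.5951 -0.0182  0.0446]
boom_home side [([246.4, 238.6], 0.83), ([255.7, 269.1], 0.75)]
boom_home top [([279.7, 189.3], 0.85)]
    [0.5842 0.0583 0.039 ]
clamp_pivot side [([274.2, 255.7], 0.61)]
clamp_pivot top [([240.8, 209.9], 0.88)]
    [0.5099 0.1828 0.0845]
clamp_knob side [([291.9, 234.9], 0.78)]
clamp_knob top [([239.8, 215.6], 0.46)]
    [0.4721 0.1806 0.1541]
dip_circle side [([250.9, 365.2], 0.84), ([288.3, 176.4], 0.21)]
dip_circle top [([171.9, 196.1], 0.77)]
    [ 0.5809  0.4304 -0.0139]
1.0
```

View pics/top0.png

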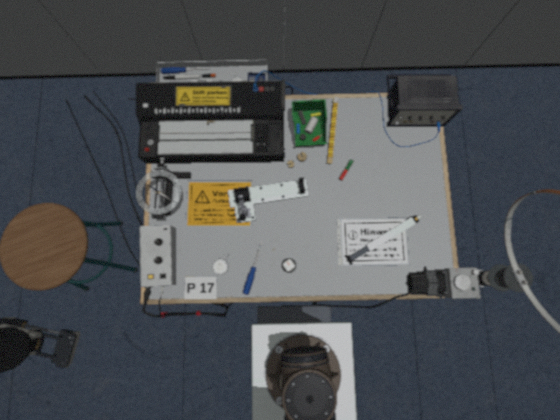

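View pics/side0.png

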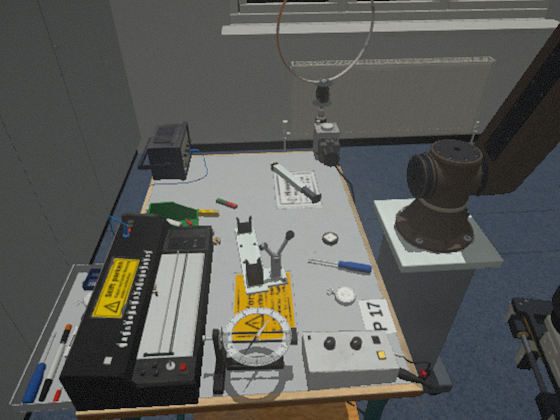

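The top view shows the carrier at (240–305, 180–215) with its clamp knob leaning toward the robot. The boom lies at (348,260)–(420,216), flange at lower left. The dip circle stands at (158,190). The side view agrees. Next I'll refine the carrier and boom positions.

```bash
python3 - <<'E'
from h import *
np.set_printoptions(precision=4,suppress=True)
acc={}
H={"boom_mid":.0125,"tube_grip":.0125,"saddle":.052,"front_rest":.052,"boom_home":.052,"clamp_pivot":.074}
ims={c:grab_frame(c) for c in("side","top")}
for n in H:
    for c in ims:
        r=spot_point(n,c)
        if r: print(n,c,np.round(r[0]['uv'],1),round(r[0]['score'],2),at_z(c,r[0]['uv'],H[n])[:2])
for c in ims:
    r=regions_of("boom_mid",c)
    for x in r[:2]:
        m=x['region'];ys,xs=np.nonzero(m);print(c,x['score'],x['rect'],m.sum())
    m=r[0]['region'];ys,xs=np.nonzero(m)
    P=np.array([at_z(c,(u,v),.015)[:2] for u,v in zip(xs,ys)]);mu=P.mean(0);w,V=np.linalg.eigh(np.cov(P.T));d=V[:,1]*np.sign(V[0,1])
    t=(P-mu)@d;print(c,'mean',mu,'dir',np.degrees(np.arctan2(d[1],d[0])),'ends',mu+d*t.min(),mu+d*t.max(),np.ptp(t))
a=[]
for c,(x0,y0,x1,y1) in (("top",(335,205,435,270)),("top",(220,165,320,230)),("side",(260,155,335,210)),("side",(225,205,305,297))):
    a.append(cv2.resize(ims[c][y0:y1,x0:x1,::-1],(390,290),interpolation=cv2.INTER_CUBIC))
cv2.imwrite("pics/z1.png",np.vstack([np.hstack(a[:2]),np.hstack(a[2:])]))
E
```

```text
boom_mid side [293.8 179.9] 0.6 [ 0.4121 -0.2817]
boom_mid top [387.2 233.6] 0.76 [ 0.43   -0.2932]
tube_grip side [288.5 173.2] 0.79 [ 0.4271 -0.3284]
tube_grip top [391.2 233. ] 0.73 [ 0.4317 -0.3065]
saddle side [255.9 269.7] 0.67 [0.5627 0.1966]
saddle top [240.1 193.1] 0.59 [0.5685 0.1888]
front_rest side [241.8 221. ] 0.76 [ 0.5992 -0.0092]
front_rest top [305.8 186. ] 0.83 [ 0.5877 -0.0271]
boom_home side [248.5 241.2] 0.86 [0.5804 0.0834]
boom_home top [277.5 189.5] 0.9 [0.578 0.066]
clamp_pivot side [274.4 255.1] 0.73 [0.5121 0.1683]
clamp_pivot top [242.6 209.7] 0.56 [0.5088 0.1787]
side 0.65 [269.1, 160.0, 322.2, 205.1] 516
side mean [ 0.4124 -0.2742] dir -61.7617013087053 ends [ 0.3429 -0.1448] [ 0.4869 -0.413 ] 0.3044283446628394
top 0.6 [348.0, 215.7, 419.4, 264.3] 614
top mean [ 0.416  -0.2772] dir -60.7221354324787 ends [ 0.3472 -0.1544] [ 0.4861 -0.4022] 0.28406196112182125
```

View pics/z1.png

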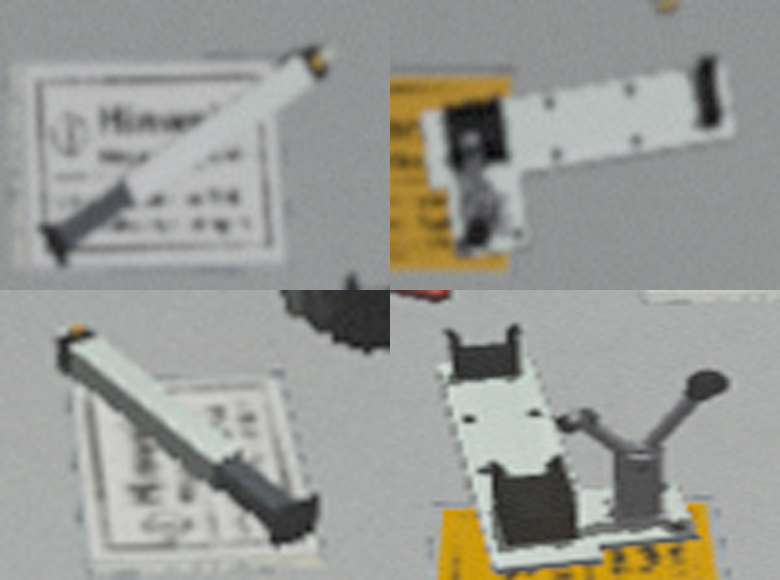

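The zoomed crop shows the clamp about 1 rad open, with its arm pointing up beside the channel, so I'll push it fully open. I'll move there while working out the carrier frame.

Call:
{"name": "arm_command", "arguments": {
  "commands": [
    {"tx":0.87,"ty":0.76,"tz":0,"twist":0.19},
    {"tx":0.87,"ty":0.76,"tz":0,"twist":0.19},
    {"tx":0.87,"ty":0.76,"tz":0,"twist":0.19},
    {"tx":0.87,"ty":0.76,"tz":0,"twist":0.19},
    {"tx":0.87,"ty":0.76,"tz":0,"twist":0.19},
    {"tx":0.87,"ty":0.76,"tz":0,"twist":0.19},
    {"tx":0.87,"ty":0.76,"tz":0,"twist":0.19},
    {"tx":0.87,"ty":0.76,"tz":0,"twist":0.19}
  ],
  "claw": 0
}}

```text
t: 2.47
eef_pos: [0.3232, 0.4188, 0.2272]
ee_rot: [3.141, -0.0, -0.827]
force: [-0.3, -0.5, 0.0]
width: 0.0397
gripper_force: 0.0
```

```bash
cat >> h.py <<'E'
def go(p,yaw=None):
    s=get_state();ps=s['ee_rot'][2];d=np.array(p)-s['eef_pos']
    x=np.array([np.cos(ps),np.sin(ps),0]);y=np.array([np.sin(ps),-np.cos(ps),0])
    tw=0 if yaw is None else -((yaw-ps+np.pi)%(2*np.pi)-np.pi)/np.pi
    print('t',round(s['t'],2),'pos',np.round(s['eef_pos'],4),'yaw',round(ps,3),'-> tx ty tz tw',np.round([d@x/.25,d@y/.25,-d[2]/.25,tw],3),'F',np.round(s['force'],1))
E
python3 - <<'E'
from h import *
np.set_printoptions(precision=4,suppress=True)
print('rest lips side',at_z('side',(244.5,218.6),.063),'top',at_z('top',(301,185.6),.058))
print('saddle rear lips side',at_z('side',(252.1,260.2),.064),'top',at_z('top',(242.3,194.),.056))
k=tri((289.6,234.5),(241.8,217.7));print('knob',k)
# fit carrier from all
from scipy.optimize import least_squares
obs=[("top",(-.0,0,.004),(242.3,194.)),("top",(.201,0,.006),(301,185.6)),("side",(.201,0,.011),(244.5,218.6)),("side",(-.025,0,.012),(252.1,260.2)),
("side",(0,0,0),(255.9,269.7)),("top",(0,0,0),(240.7,190.5)),("side",(.201,0,0),(243,221.2)),("top",(.201,0,0),(304.5,184.5)),("side",(.116,0,0),(247.5,240)),("top",(.116,0,0),(278.6,189.4)),("top",(0,-.058,.022),(241.7,209.8)),("side",(0,-.058,.022),(274.3,255.4))]
def f(v):
    R=np.array([[np.cos(v[2]),-np.sin(v[2])],[np.sin(v[2]),np.cos(v[2])]])
    return np.concatenate([proj(c,np.r_[v[:2]+R@np.array(p[:2]),.052+p[2]])-uv for c,p,uv in obs])
s=least_squares(f,[.57,.19,-1.43],loss='soft_l1');print(s.x,np.degrees(s.x[2]));print(s.fun.reshape(-1,2))
R=np.array([[np.cos(s.x[2]),-np.sin(s.x[2])],[np.sin(s.x[2]),np.cos(s.x[2])]])
print('knob in carrier',R.T@(k[:2]-s.x[:2]),'home',s.x[:2]+R@[.116,0])
for a in(.8,.9,1.,1.1,1.2):
    l=a-np.radians(32);p=np.r_[s.x[:2]+R@[0,-.058-.085*np.sin(l)],.074+.085*np.cos(l)];print(a,p,proj('side',p),proj('top',p))
go((.49,.19,.2),s.x[2])
E
```

```text
rest lips side [ 0.5905 -0.0064  0.063 ] top [ 0.5879 -0.0111  0.058 ]
saddle rear lips side [0.5716 0.1728 0.064 ] top [0.5644 0.1812 0.056 ]
knob [0.4719 0.1741 0.1482]
[ 0.5689  0.1854 -1.4573] -83.49497023086938
[[-1.2848 -1.3133]
 [ 0.9588 -1.1263]
 [-0.416  -1.6127]
 [ 2.4949 10.1439]
 [-2.4602 -2.9325]
 [ 0.4334  2.4636]
 [ 1.2802 -1.3715]
 [-2.6443  0.4257]
 [ 0.3514 -1.871 ]
 [-2.3853 -1.0802]
 [ 0.8723 -0.8527]
 [ 0.6779  2.4766]]
knob in carrier [ 0.0003 -0.0976] home [0.582  0.0701]
0.8 [0.4911 0.1765 0.1565] [282.7195 233.139 ] [240.791  210.4417]
0.9 [0.483  0.1756 0.1541] [285.8859 233.4766] [241.1869 213.2533]
1.0 [0.4752 0.1747 0.1508] [288.9205 234.0661] [241.5968 216.0126]
1.1 [0.4677 0.1739 0.1468] [291.7907 234.8985] [242.0157 218.6865]
1.2 [0.4607 0.1731 0.1421] [294.4663 235.9623] [242.4383 221.2434]
t 2.47 pos [0.3232 0.4188 0.2272] yaw -0.827 -> tx ty tz tw [1.125 0.129 0.109 0.201] F [-0.3 -0.5  0. ]
```

```bash
python3 -c "
from h import *
go((.514,.179,.2),-1.457)"
```

```text
t 2.47 pos [0.3232 0.4188 0.2272] yaw -0.827 -> tx ty tz tw [1.223 0.088 0.109 0.2  ] F [-0.3 -0.5  0. ]
```

Call:
{"name": "arm_command", "arguments": {
  "commands": [
    {"tx":1,"ty":0.09,"tz":0.05,"twist":0.2},
    {"tx":1,"ty":0.09,"tz":0.05,"twist":0.2},
    {"tx":1,"ty":0.09,"tz":0.05,"twist":0.2},
    {"tx":1,"ty":0.09,"tz":0.05,"twist":0.2},
    {"tx":1,"ty":0.09,"tz":0.05,"twist":0.2},
    {"tx":1,"ty":0.09,"tz":0.05,"twist":0.2},
    {"tx":1,"ty":0.09,"tz":0.05,"twist":0.2},
    {"tx":1,"ty":0.09,"tz":0.05,"twist":0.2}
  ]
}}

```text
t: 3.13
eef_pos: [0.4754, 0.2229, 0.2139]
ee_rot: [3.141, -0.0, -1.456]
force: [0.2, 0.7, 0.3]
width: 0.0001
gripper_force: 0.0
```

Call:
{"name": "arm_command", "arguments": {
  "commands": [
    {"tx":0.18,"ty":-0.133,"tz":0},
    {"tx":0.18,"ty":-0.133,"tz":0},
    {"tx":0.18,"ty":-0.133,"tz":0},
    {"tx":0.18,"ty":-0.133,"tz":0},
    {"tx":0.18,"ty":-0.133,"tz":0.14},
    {"tx":0.18,"ty":-0.133,"tz":0.14},
    {"tx":0.18,"ty":-0.133,"tz":0.14},
    {"tx":0.18,"ty":-0.133,"tz":0.14}
  ]
}}

```text
invalid input
```

```bash
python3 -c "
from h import *
print(get_state()['width'])
go((.514,.179,.143),-1.457)
im=grab_frame('side')[190:310,205:365,::-1];im2=grab_frame('top')[150:270,180:340,::-1]
a=[cv2.resize(i,(400,300),interpolation=2) for i in (im,im2)]
cv2.imwrite('pics/p2.png',np.hstack(a))"
```

```text
0.0001253306643861141
t 3.13 pos [0.4754 0.2229 0.2139] yaw -1.456 -> tx ty tz tw [ 0.192 -0.133  0.284  0.   ] F [0.2 0.7 0.3]
```

View pics/p2.png

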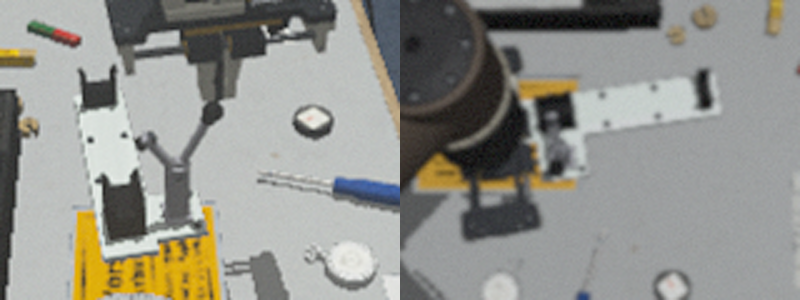

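The gripper is still behind and above the clamp, and nothing has moved. The second call was refused because its rows had no twist field, so I'll repeat it with twist included.

Call:
{"name": "arm_command", "arguments": {
  "commands": [
    {"tx":0.19,"ty":-0.133,"tz":0,"twist":0},
    {"tx":0.19,"ty":-0.133,"tz":0,"twist":0},
    {"tx":0.19,"ty":-0.133,"tz":0,"twist":0},
    {"tx":0.19,"ty":-0.133,"tz":0.28,"twist":0},
    {"tx":0.19,"ty":-0.133,"tz":0.28,"twist":0},
    {"tx":0.19,"ty":-0.133,"tz":0.28,"twist":0},
    {"tx":0.19,"ty":-0.133,"tz":0.28,"twist":0},
    {"tx":0.19,"ty":-0.133,"tz":0.28,"twist":0}
  ]
}}

```text
t: 3.9
eef_pos: [0.5136, 0.1832, 0.1458]
ee_rot: [-3.14, 0.0, -1.45]
force: [0.1, 0.7, 0.2]
width: 0.0007
gripper_force: 0.0
```

```bash
python3 -c "
from h import *
go((.489,.176,.143),-1.457)"
```

```text
t 3.9 pos [0.5136 0.1832 0.1458] yaw -1.45 -> tx ty tz tw [0.017 0.101 0.011 0.002] F [0.1 0.7 0.2]
```

Call:
{"name": "arm_command", "arguments": {
  "commands": [
    {"tx":0.02,"ty":0.03,"tz":0,"twist":0},
    {"tx":0.02,"ty":0.05,"tz":0.01,"twist":0},
    {"tx":0.02,"ty":0.07,"tz":0.01,"twist":0},
    {"tx":0.02,"ty":0.085,"tz":0.01,"twist":0},
    {"tx":0.02,"ty":0.1,"tz":0.01,"twist":0},
    {"tx":0.02,"ty":0.115,"tz":0.01,"twist":0},
    {"tx":0.02,"ty":0.115,"tz":0.01,"twist":0},
    {"tx":0.02,"ty":0.115,"tz":0.01,"twist":0}
  ]
}}

```text
t: 4.57
eef_pos: [0.4855, 0.1737, 0.1423]
ee_rot: [-3.14, 0.001, -1.452]
force: [3.9, 0.4, 1.2]
width: 0.0005
gripper_force: 2.1
```

```bash
python3 -c "
from h import *
go((.489,.176,.143),-1.457)
s=grab_frame('side');r=spot_point('clamp_knob','side');print(r[:1])
print(boxes_of('clamp_knob','side')[:2])
"
```

```text
t 4.57 pos [0.4855 0.1737 0.1423] yaw -1.452 -> tx ty tz tw [-0.007 -0.015 -0.003  0.002] F [3.9 0.4 1.2]
[{'uv': [298.0, 238.7], 'score': 0.68}]
[{'rect': [265.3, 232.9, 300.3, 256.6], 'score': 0.8}]
```

Call:
{"name": "arm_command", "arguments": {
  "commands": [
    {"tx":0,"ty":0.015,"tz":0,"twist":0},
    {"tx":0,"ty":0.03,"tz":0,"twist":0},
    {"tx":0,"ty":0.03,"tz":0,"twist":0},
    {"tx":0,"ty":-0.03,"tz":0,"twist":0},
    {"tx":0,"ty":-0.03,"tz":-0.3,"twist":0},
    {"tx":0,"ty":-0.03,"tz":-0.3,"twist":0},
    {"tx":0.4,"ty":-0.03,"tz":-0.3,"twist":0},
    {"tx":0.6,"ty":-0.03,"tz":-0.3,"twist":0}
  ],
  "claw": 1
}}

```text
t: 5.38
eef_pos: [0.5022, 0.0921, 0.2181]
ee_rot: [-3.141, 0.001, -1.448]
force: [0.8, -1.2, -0.9]
width: 0.0481
gripper_force: 0.0
```

```bash
python3 -c "
from h import *
grab_frame('side');grab_frame('top')
print(spot_point('clamp_knob','side')[:1],spot_point('clamp_knob','top')[:1])
go((.4345,-.310,.13),-1.065)"
```

```text
[{'uv': [298.3, 235.0], 'score': 0.79}] [{'uv': [242.3, 219.5], 'score': 0.66}]
t 5.58 pos [0.5013 0.09   0.2161] yaw -1.455 -> tx ty tz tw [ 1.558  0.451  0.344 -0.124] F [0.2 0.4 0. ]
```

Call:
{"name": "arm_command", "arguments": {
  "commands": [
    {"tx":1,"ty":0.3,"tz":0.1,"twist":-0.12},
    {"tx":1,"ty":0.3,"tz":0.1,"twist":-0.12},
    {"tx":1,"ty":0.3,"tz":0.1,"twist":-0.12},
    {"tx":1,"ty":0.3,"tz":0.1,"twist":-0.12},
    {"tx":1,"ty":0.3,"tz":0.1,"twist":-0.12},
    {"tx":1,"ty":0.3,"tz":0.1,"twist":-0.12},
    {"tx":1,"ty":0.3,"tz":0.1,"twist":-0.12},
    {"tx":1,"ty":0.3,"tz":0.1,"twist":-0.12}
  ]
}}

```text
t: 6.25
eef_pos: [0.4557, -0.1678, 0.1904]
ee_rot: [3.139, 0.002, -1.078]
force: [-0.8, 0.1, 0.5]
width: 0.0879
gripper_force: 0.0
```

```bash
python3 -c "
from h import *
go((.4345,-.310,.08),-1.065)"
```

```text
t 6.25 pos [ 0.4557 -0.1678  0.1904] yaw -1.078 -> tx ty tz tw [ 0.461  0.344  0.441 -0.004] F [-0.8  0.1  0.5]
```

Call:
{"name": "arm_command", "arguments": {
  "commands": [
    {"tx":0.46,"ty":0.34,"tz":0,"twist":0},
    {"tx":0.46,"ty":0.34,"tz":0,"twist":0},
    {"tx":0.46,"ty":0.34,"tz":0.2,"twist":0},
    {"tx":0.46,"ty":0.34,"tz":0.44,"twist":0},
    {"tx":0.46,"ty":0.34,"tz":0.44,"twist":0},
    {"tx":0.46,"ty":0.34,"tz":0.44,"twist":0},
    {"tx":0.46,"ty":0.34,"tz":0.44,"twist":0},
    {"tx":0.46,"ty":0.34,"tz":0.44,"twist":0}
  ]
}}

```text
t: 6.92
eef_pos: [0.4383, -0.3067, 0.0823]
ee_rot: [3.141, 0.0, -1.074]
force: [0.1, -0.0, 0.2]
width: 0.0876
gripper_force: 0.0
```

```bash
python3 -c "
from h import *
go((.4345,-.310,.005),-1.065)
im=grab_frame('side')[130:230,235:365,::-1];im2=grab_frame('top')[180:280,330:460,::-1]
for im0,c,o in((im,'side',(235,130)),(im2,'top',(330,180))): pass
a=[cv2.resize(i,(400,308),interpolation=2) for i in (im,im2)]
cv2.imwrite('pics/p3.png',np.hstack(a))
print(proj('side',(.4345,-.31,.0125)),proj('top',(.4345,-.31,.0125)))"
```

```text
t 6.92 pos [ 0.4383 -0.3067  0.0823] yaw -1.074 -> tx ty tz tw [ 0.004  0.02   0.309 -0.003] F [ 0.1 -0.   0.2]
[286.96913316 175.94768123] [392.2044024  232.13605971]
```

View pics/p3.png

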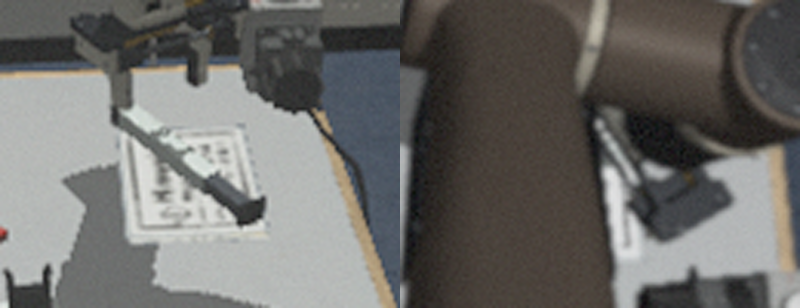

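```bash
python3 -c "
from h import *
np.set_printoptions(precision=3,suppress=True)
for a,b in (((331,158.6),(427,281)),((317,137),(410,268)),((325,150),(410,280))): print(tri(a,b))
for z in (.05,.1,.15,.2): print(z,at_z('top',(408,267),z),at_z('side',(316,140),z),at_z('side',(331,165),z))
t=np.array([.4345,-.31]);ps=-1.07;x=np.array([np.cos(ps),np.sin(ps)]);y=np.array([np.sin(ps),-np.cos(ps)])
for i in(-1,1): print('body corner',t+.0965*y+i*.039*x)
"
```

```text
[ 0.265 -0.401  0.027]
[ 0.321 -0.311  0.164]
[ 0.287 -0.328  0.103]
0.05 [ 0.318 -0.34   0.05 ] [ 0.299 -0.51   0.05 ] [ 0.273 -0.313  0.05 ]
0.1 [ 0.317 -0.324  0.1  ] [ 0.316 -0.415  0.1  ] [ 0.291 -0.232  0.1  ]
0.15 [ 0.315 -0.308  0.15 ] [ 0.333 -0.321  0.15 ] [ 0.31 -0.15  0.15]
0.2 [ 0.313 -0.291  0.2  ] [ 0.349 -0.227  0.2  ] [ 0.328 -0.068  0.2  ]
body corner [ 0.331 -0.322]
body corner [ 0.369 -0.391]
```

Call:
{"name": "arm_command", "arguments": {
  "commands": [
    {"tx":0,"ty":0,"tz":0.08,"twist":0},
    {"tx":0,"ty":0,"tz":0.16,"twist":0},
    {"tx":0,"ty":0,"tz":0.24,"twist":0},
    {"tx":0,"ty":0,"tz":0.28,"twist":0},
    {"tx":0,"ty":0,"tz":0.3,"twist":0},
    {"tx":0,"ty":0,"tz":0.31,"twist":0},
    {"tx":0,"ty":0,"tz":0.31,"twist":0},
    {"tx":0,"ty":0,"tz":0.31,"twist":0}
  ]
}}

```text
t: 7.68
eef_pos: [0.4384, -0.3074, 0.0052]
ee_rot: [-3.14, -0.001, -1.075]
force: [0.2, -0.4, -0.2]
width: 0.0872
gripper_force: 0.0
```

Call:
{"name": "arm_command", "arguments": {
  "commands": [
    {"tx":0,"ty":0,"tz":0,"twist":0},
    {"tx":0,"ty":0,"tz":0,"twist":0},
    {"tx":0,"ty":0,"tz":0,"twist":0},
    {"tx":0,"ty":0,"tz":0,"twist":0},
    {"tx":0,"ty":0,"tz":0,"twist":0},
    {"tx":0,"ty":0,"tz":0,"twist":0},
    {"tx":0,"ty":0,"tz":0,"twist":0},
    {"tx":0,"ty":0,"tz":0,"twist":0}
  ],
  "claw": 0,
  "grip_force": 25
}}

```text
t: 8.35
eef_pos: [0.4374, -0.3072, 0.004]
ee_rot: [3.141, 0.0, -1.075]
force: [0.5, -1.0, 0.6]
width: 0.0401
gripper_force: 0.0
```

Call:
{"name": "arm_command", "arguments": {
  "commands": [
    {"tx":0,"ty":0,"tz":0,"twist":0},
    {"tx":0,"ty":0,"tz":0,"twist":0},
    {"tx":0,"ty":0,"tz":0,"twist":0},
    {"tx":0,"ty":0,"tz":0,"twist":0},
    {"tx":0,"ty":0,"tz":-0.05,"twist":0},
    {"tx":0,"ty":0,"tz":-0.15,"twist":0},
    {"tx":0,"ty":0,"tz":-0.3,"twist":0},
    {"tx":0,"ty":0,"tz":-0.4,"twist":0}
  ]
}}

```text
t: 9.02
eef_pos: [0.4379, -0.3074, 0.1061]
ee_rot: [-3.141, -0.001, -1.075]
force: [1.4, -0.9, -1.5]
width: 0.025
gripper_force: 24.7
```

```bash
python3 - <<'E'
from h import *
np.set_printoptions(precision=4,suppress=True)
go((.596,.04,.17),-1.457)
im=grab_frame('side');s=get_state();t=s['eef_pos'];ps=s['ee_rot'][2]
z=t[2]+.0085
for c in('side',):
    r=regions_of('boom_mid',c)
    for x in r[:1]:
        print(c,x['score'],x['rect'])
        m=x['region'];ys,xs=np.nonzero(m);P=np.array([at_z(c,(u,v),z)[:2] for u,v in zip(xs,ys)])-t[:2]
        l=P@[np.cos(ps),np.sin(ps)];w=P@[-np.sin(ps),np.cos(ps)]
        print('along',np.percentile(l,[0,1,99,100]),'across at',[(a,w[abs(l-a)<.01].mean()) for a in(-.16,-.12,-.08,-.04,.04,.08)])
print(proj('side',t))
cv2.imwrite('pics/p4.png',cv2.resize(im[100:240,220:380,::-1],(800,600)[:2],interpolation=2))
E
```

```text
t 9.02 pos [ 0.4379 -0.3074  0.1061] yaw -1.075 -> tx ty tz tw [-0.921 -1.218 -0.255  0.122] F [ 1.4 -0.9 -1.5]
side 0.97 [273.1, 145.2, 321.6, 181.2]
along [-0.1967 -0.1932  0.0532  0.0615] across at [(-0.16, np.float64(-0.003314905427474078)), (-0.12, np.float64(0.0010360774164639805)), (-0.08, np.float64(-0.00016203294651660397)), (-0.04, np.float64(0.0012640734680079795)), (0.04, np.float64(0.015087985311455138)), (0.08, np.float64(nan))]
[285.6303 152.7372]<stdin>:12: RuntimeWarning: Mean of empty slice.
  ret = ret.dtype.type(ret / rcount)
```

View pics/p4.png

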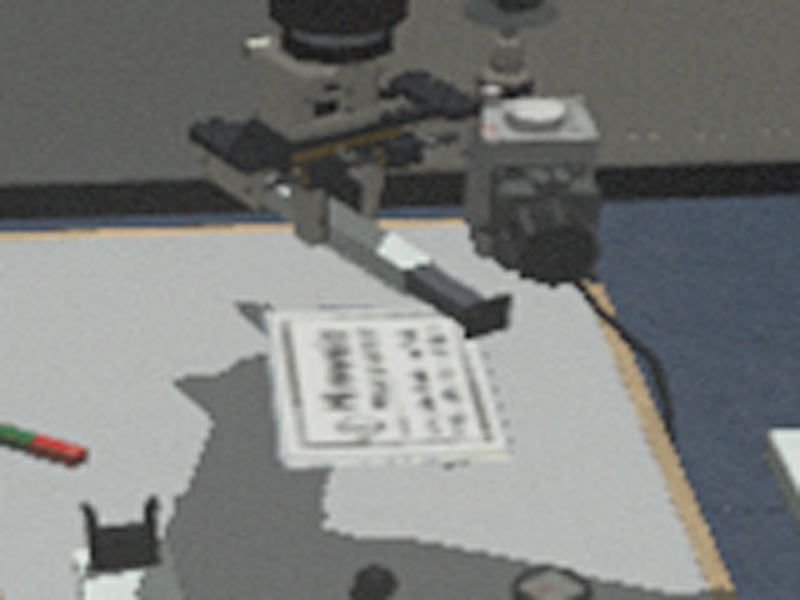

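The boom is held straight across the tube with the flange toward the camera (about 320,173 in the full image). Now I'll carry it over the carrier.

Call:
{"name": "arm_command", "arguments": {
  "commands": [
    {"tx":0,"ty":-0.1,"tz":-0.15,"twist":0},
    {"tx":-0.1,"ty":-0.22,"tz":-0.3,"twist":0.02},
    {"tx":-0.2,"ty":-0.35,"tz":-0.35,"twist":0.04},
    {"tx":-0.3,"ty":-0.47,"tz":-0.35,"twist":0.06},
    {"tx":-0.4,"ty":-0.58,"tz":-0.35,"twist":0.08},
    {"tx":-0.5,"ty":-0.7,"tz":-0.35,"twist":0.1},
    {"tx":-0.6,"ty":-0.8,"tz":-0.35,"twist":0.12},
    {"tx":-0.7,"ty":-0.9,"tz":-0.35,"twist":0.12}
  ]
}}

```text
t: 9.78
eef_pos: [0.5522, -0.0437, 0.1906]
ee_rot: [3.141, 0.001, -1.456]
force: [2.5, -0.1, -2.4]
width: 0.0248
gripper_force: 24.9
```

```bash
python3 - <<'E'
from h import *
np.set_printoptions(precision=4,suppress=True)
t=np.array([.4379,-.3074]);d=np.array([np.cos(1.075),-np.sin(1.075)])
for uv,a in(((320,173.5),-.18),((302.4,163.5),-.103)):print((at_z('side',uv,.1146)[:2]-t)@d,a)
go((.5854,.0403,.15),-1.457)
E
```

```text
-0.17720344602080423 -0.18
-0.09495867432154055 -0.103
t 9.78 pos [ 0.5522 -0.0437  0.1906] yaw -1.456 -> tx ty tz tw [-0.319 -0.17   0.162  0.   ] F [ 2.5 -0.1 -2.4]
```

Call:
{"name": "arm_command", "arguments": {
  "commands": [
    {"tx":-0.1,"ty":-0.05,"tz":0,"twist":0},
    {"tx":-0.2,"ty":-0.1,"tz":0,"twist":0},
    {"tx":-0.3,"ty":-0.17,"tz":0,"twist":0},
    {"tx":-0.35,"ty":-0.17,"tz":0,"twist":0},
    {"tx":-0.35,"ty":-0.17,"tz":0.1,"twist":0},
    {"tx":-0.35,"ty":-0.17,"tz":0.2,"twist":0},
    {"tx":-0.35,"ty":-0.17,"tz":0.24,"twist":0},
    {"tx":-0.35,"ty":-0.17,"tz":0.24,"twist":0}
  ]
}}

```text
t: 10.45
eef_pos: [0.5816, 0.045, 0.128]
ee_rot: [3.135, -0.001, -1.452]
force: [-0.5, -0.0, -2.3]
width: 0.025
gripper_force: 24.9
```

```bash
python3 - <<'E'
from h import *
np.set_printoptions(precision=4,suppress=True)
go((.5845,.048,.1),-1.457)
im=grab_frame('side');it=grab_frame('top')
print(get_state()['eef_pos'])
cv2.imwrite('pics/p5.png',np.hstack([cv2.resize(im[180:310,200:330,::-1],(400,400),interpolation=2),cv2.resize(it[130:260,200:330,::-1],(400,400),interpolation=2)]))
E
```

```text
t 10.45 pos [0.5816 0.045  0.128 ] yaw -1.452 -> tx ty tz tw [-0.01  -0.013  0.112  0.001] F [-0.5 -0.  -2.3]
[0.5841 0.0453 0.1316]
```

View pics/p5.png

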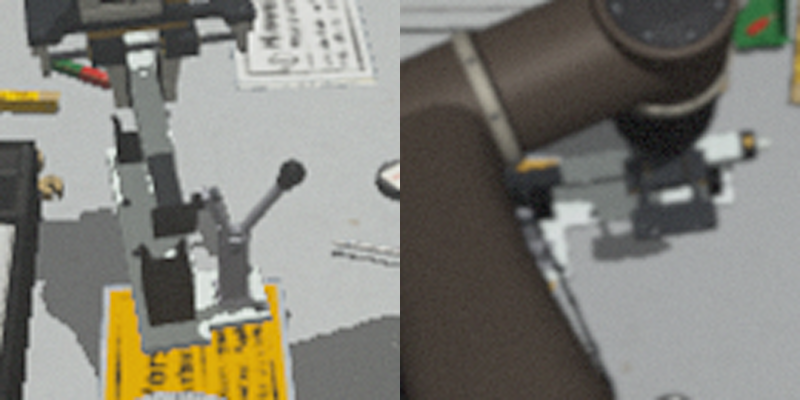

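The side view shows the flange at crop (177,220), above and ahead of the saddle (lips at about (140–188,248)), with the clamp arm just to its right. I'll work out the lateral offset.

```bash
python3 - <<'E'
from h import *
np.set_printoptions(precision=4,suppress=True)
S=np.array([.5689,.1854]);ps=-1.4573;R=np.array([[np.cos(ps),-np.sin(ps)],[np.sin(ps),np.cos(ps)]])
C=lambda p:R.T@(p[:2]-S)
px=lambda x,y:(200+x*.325,180+y*.325)
print('flange',C(at_z('side',px(177,220),.140)),'expected x',C(get_state()['eef_pos'])[0]-.18)
print('tcp',C(get_state()['eef_pos']), get_state()['ee_rot'])
for z in(.064,):
  print('lips',C(at_z('side',px(140,250),z)),C(at_z('side',px(190,247),z)))
print('saddle block bottom rear edge',C(at_z('side',px(147,322),.01)),C(at_z('side',px(197,316),.01)))
print('plate rear corners',C(at_z('side',px(146,348),.01)),C(at_z('side',px(275,325),.01)))
c=lambda x,y,z:proj('side',np.r_[S+R@[x,y],z])
for p in((-.025,-.021,.064),(-.025,.021,.064),(.025,-.021,.064),(.025,.021,.064)):print(p,(c(*p)-[200,180])/.325)
im=grab_frame('side')
cv2.imwrite('pics/p6.png',cv2.resize(im[235:295,230:310,::-1],(800,600),interpolation=2))
E
```

```text
flange [-0.0368 -0.0085] expected x -0.039110839756308385
tcp [ 0.1409 -0.0008] [ 3.1409 -0.0006 -1.452 ]
lips [0.0122 0.019 ] [ 0.0078 -0.0238]
saddle block bottom rear edge [-0.0215  0.0198] [-0.0227 -0.0237]
plate rear corners [-0.0502  0.0244] [-0.0455 -0.088 ]
(-0.025, -0.021, 0.064) [192.761  274.5701]
(-0.025, 0.021, 0.064) [143.0319 281.4137]
(0.025, -0.021, 0.064) [183.8169 233.6746]
(0.025, 0.021, 0.064) [135.8363 240.0376]
```

View pics/p6.png

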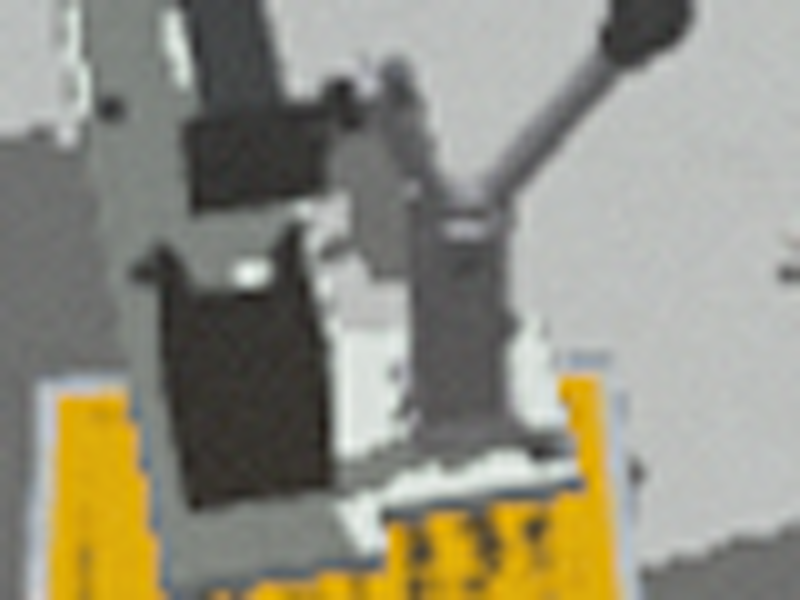

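Call:
{"name": "arm_command", "arguments": {
  "commands": [
    {"tx":0,"ty":-0.008,"tz":0.05,"twist":0.002},
    {"tx":0,"ty":-0.008,"tz":0.1,"twist":0.002},
    {"tx":0,"ty":-0.008,"tz":0.14,"twist":0.002},
    {"tx":0,"ty":-0.008,"tz":0.18,"twist":0.002},
    {"tx":0,"ty":-0.008,"tz":0.2,"twist":0.002},
    {"tx":0,"ty":-0.008,"tz":0.22,"twist":0.002},
    {"tx":0,"ty":-0.008,"tz":0.24,"twist":0.002},
    {"tx":0,"ty":-0.008,"tz":0.24,"twist":0.002}
  ]
}}

```text
t: 11.27
eef_pos: [0.5856, 0.0458, 0.0708]
ee_rot: [3.141, -0.0, -1.458]
force: [-0.7, -0.9, -2.9]
width: 0.0248
gripper_force: 24.9
```

```bash
python3 - <<'E'
from h import *
go((.5845,.048,.0445),-1.457)
im=grab_frame('side')
cv2.imwrite('pics/p7.png',cv2.resize(im[205:295,220:310,::-1],(600,600),interpolation=2))
E
```

```text
t 11.27 pos [0.5856 0.0458 0.0708] yaw -1.458 -> tx ty tz tw [-0.009  0.003  0.105 -0.   ] F [-0.7 -0.9 -2.9]
```

View pics/p7.png

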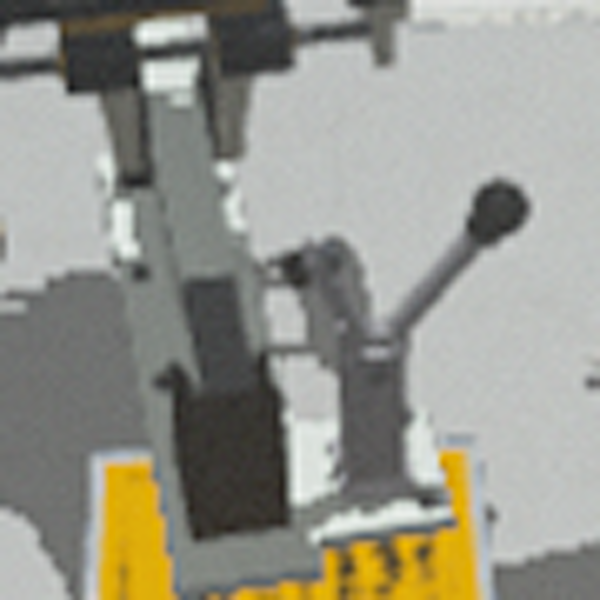

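The boom is now just above the lips, with the rod centre (232,390) matching the saddle centre (231). I'll lower it the rest of the way slowly.

Call:
{"name": "arm_command", "arguments": {
  "commands": [
    {"tx":-0.005,"ty":0,"tz":0.02,"twist":0},
    {"tx":-0.005,"ty":0,"tz":0.035,"twist":0},
    {"tx":-0.005,"ty":0,"tz":0.05,"twist":0},
    {"tx":-0.005,"ty":0,"tz":0.065,"twist":0},
    {"tx":-0.005,"ty":0,"tz":0.08,"twist":0},
    {"tx":-0.005,"ty":0,"tz":0.09,"twist":0},
    {"tx":-0.005,"ty":0,"tz":0.1,"twist":0},
    {"tx":-0.005,"ty":0,"tz":0.1,"twist":0}
  ]
}}

```text
t: 11.98
eef_pos: [0.5856, 0.047, 0.046]
ee_rot: [3.141, -0.0, -1.458]
force: [0.3, 0.5, -2.0]
width: 0.0247
gripper_force: 24.9
```

Call:
{"name": "arm_command", "arguments": {
  "commands": [
    {"tx":0,"ty":0,"tz":0.005,"twist":0},
    {"tx":0,"ty":0,"tz":0.01,"twist":0},
    {"tx":0,"ty":0,"tz":0.012,"twist":0},
    {"tx":0,"ty":0,"tz":0.012,"twist":0},
    {"tx":0,"ty":0,"tz":0.012,"twist":0},
    {"tx":0,"ty":0,"tz":0.012,"twist":0},
    {"tx":0,"ty":0,"tz":0.012,"twist":0},
    {"tx":0,"ty":0,"tz":0.012,"twist":0}
  ]
}}

```text
t: 12.65
eef_pos: [0.5859, 0.0471, 0.0437]
ee_rot: [-3.141, 0.0, -1.458]
force: [-0.5, -1.3, 0.3]
width: 0.0247
gripper_force: 24.9
```

Call:
{"name": "arm_command", "arguments": {
  "commands": [
    {"tx":0,"ty":0,"tz":0,"twist":0},
    {"tx":0,"ty":0,"tz":0,"twist":0},
    {"tx":0,"ty":0,"tz":0,"twist":0},
    {"tx":0,"ty":0,"tz":0,"twist":0},
    {"tx":0,"ty":0,"tz":0,"twist":0},
    {"tx":0,"ty":0,"tz":0,"twist":0},
    {"tx":0,"ty":0,"tz":0,"twist":0},
    {"tx":0,"ty":0,"tz":0,"twist":0}
  ],
  "claw": 0.6
}}

```text
t: 13.32
eef_pos: [0.5858, 0.0472, 0.0436]
ee_rot: [-3.142, 0.0, -1.458]
force: [-0.2, -0.4, -0.8]
width: 0.0524
gripper_force: 0.0
```

Call:
{"name": "arm_command", "arguments": {
  "commands": [
    {"tx":0,"ty":0,"tz":-0.1,"twist":0},
    {"tx":0,"ty":0,"tz":-0.2,"twist":0},
    {"tx":0,"ty":0,"tz":-0.35,"twist":0},
    {"tx":0,"ty":0,"tz":-0.5,"twist":0},
    {"tx":0,"ty":0,"tz":-0.62,"twist":0},
    {"tx":0,"ty":0.2,"tz":-0.62,"twist":0},
    {"tx":0,"ty":0.35,"tz":-0.62,"twist":0},
    {"tx":0,"ty":0.5,"tz":-0.62,"twist":0}
  ]
}}

```text
t: 13.98
eef_pos: [0.4603, 0.0328, 0.1984]
ee_rot: [-3.141, 0.0, -1.459]
force: [-0.6, 1.3, 1.0]
width: 0.0526
gripper_force: 0.0
```

```bash
python3 - <<'E'
from h import *
np.set_printoptions(precision=4,suppress=True)
S=np.array([.5689,.1854]);ps=-1.4573;R=np.array([[np.cos(ps),-np.sin(ps)],[np.sin(ps),np.cos(ps)]])
C=lambda p:R.T@(p[:2]-S)
im=grab_frame('side');it=grab_frame('top')
for n in('boom_mid','tube_grip','button_top','clamp_knob'):
  for c in('side','top'):
    r=spot_point(n,c)
    if r: print(n,c,r[0]['score'],C(at_z(c,r[0]['uv'],.142 if 'knob' in n else .052)))
print(S+R@[0,-.109-.04])
go((S[0]-.149,.1854-.017,.16),-1.457)
cv2.imwrite('pics/p8.png',np.hstack([cv2.resize(im[200:300,215:315,::-1],(400,400),interpolation=2),cv2.resize(it[145:245,220:320,::-1],(400,400),interpolation=2)]))
E
```

```text
boom_mid side 0.64 [ 0.1014 -0.0043]
tube_grip side 0.59 [ 0.1479 -0.0101]
clamp_knob side 0.79 [ 0.0015 -0.1111]
clamp_knob top 0.53 [-0.2022 -0.0031]
[0.4209 0.1685]
t 14.48 pos [0.4622 0.0332 0.1981] yaw -1.459 -> tx ty tz tw [-0.556  0.108  0.153 -0.001] F [ 0.7 -0.2  0.5]
```

View pics/p8.png

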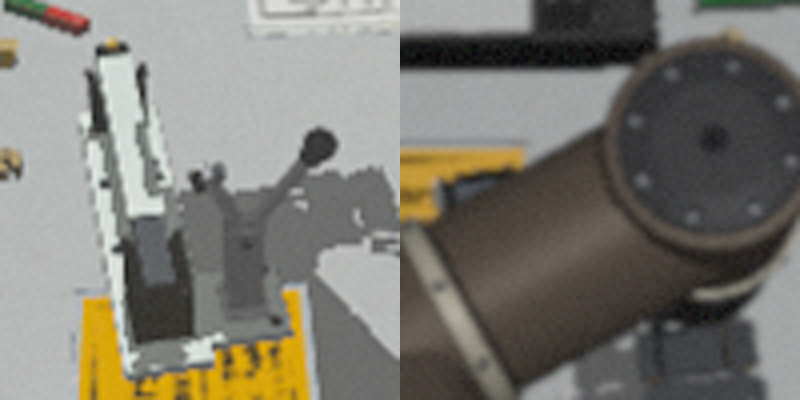

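The boom lies in both the saddle and the rest. The open knob is at crop (320,145) in the side view. I'll go to the robot side of the knob with the fingers shut and push it closed.

Call:
{"name": "arm_command", "arguments": {
  "commands": [
    {"tx":-0.1,"ty":0.1,"tz":0,"twist":0},
    {"tx":-0.25,"ty":0.12,"tz":0,"twist":0},
    {"tx":-0.4,"ty":0.14,"tz":0,"twist":0},
    {"tx":-0.54,"ty":0.14,"tz":0,"twist":0},
    {"tx":-0.54,"ty":0.14,"tz":0,"twist":0},
    {"tx":-0.54,"ty":0.14,"tz":0.1,"twist":0},
    {"tx":-0.54,"ty":0.14,"tz":0.22,"twist":0},
    {"tx":-0.54,"ty":0.14,"tz":0.22,"twist":0}
  ],
  "claw": 0
}}

```text
t: 15.15
eef_pos: [0.4092, 0.1618, 0.1389]
ee_rot: [3.134, -0.004, -1.459]
force: [-2.2, -0.8, -1.3]
width: 0.0047
gripper_force: 0.0
```

```bash
python3 - <<'E'
from h import *
S=np.array([.5689,.1854])
Y=np.array([.9936,.1133])
print(get_state()['width']);
for y in(-.149,-.13,-.05,-.045):go(np.r_[S+Y*y,.143],-1.457)
E
```

```text
0.0047109381855014645
t 15.15 pos [0.4092 0.1618 0.1389] yaw -1.459 -> tx ty tz tw [-0.022 -0.049 -0.016 -0.001] F [-2.2 -0.8 -1.3]
t 15.15 pos [0.4092 0.1618 0.1389] yaw -1.459 -> tx ty tz tw [-0.022 -0.125 -0.016 -0.001] F [-2.2 -0.8 -1.3]
t 15.15 pos [0.4092 0.1618 0.1389] yaw -1.459 -> tx ty tz tw [-0.022 -0.445 -0.016 -0.001] F [-2.2 -0.8 -1.3]
t 15.15 pos [0.4092 0.1618 0.1389] yaw -1.459 -> tx ty tz tw [-0.022 -0.465 -0.016 -0.001] F [-2.2 -0.8 -1.3]
```

Call:
{"name": "arm_command", "arguments": {
  "commands": [
    {"tx":-0.02,"ty":-0.06,"tz":-0.02,"twist":0},
    {"tx":-0.02,"ty":-0.12,"tz":-0.03,"twist":0},
    {"tx":-0.02,"ty":-0.18,"tz":-0.04,"twist":0},
    {"tx":-0.02,"ty":-0.24,"tz":-0.05,"twist":0},
    {"tx":-0.02,"ty":-0.3,"tz":-0.05,"twist":0},
    {"tx":-0.02,"ty":-0.35,"tz":-0.04,"twist":0},
    {"tx":-0.02,"ty":-0.4,"tz":-0.03,"twist":0},
    {"tx":-0.02,"ty":-0.4,"tz":-0.03,"twist":0}
  ]
}}

```text
t: 15.82
eef_pos: [0.5124, 0.1796, 0.1505]
ee_rot: [3.141, -0.001, -1.459]
force: [0.9, 0.4, -0.1]
width: 0.0004
gripper_force: 0.0
```

Call:
{"name": "arm_command", "arguments": {
  "commands": [
    {"tx":0,"ty":-0.015,"tz":0,"twist":0},
    {"tx":0,"ty":-0.03,"tz":0,"twist":0},
    {"tx":0,"ty":-0.04,"tz":0,"twist":0},
    {"tx":0,"ty":-0.05,"tz":0,"twist":0},
    {"tx":0,"ty":-0.055,"tz":0,"twist":0},
    {"tx":0,"ty":-0.06,"tz":0,"twist":0},
    {"tx":0,"ty":-0.06,"tz":0,"twist":0},
    {"tx":0,"ty":-0.06,"tz":0,"twist":0}
  ]
}}

```text
t: 16.48
eef_pos: [0.5253, 0.1812, 0.1511]
ee_rot: [3.142, 0.0, -1.458]
force: [0.9, 0.8, -0.0]
width: 0.0004
gripper_force: 0.0
```

```bash
python3 - <<'E'
from h import *
S=np.array([.5689,.1854]);Y=np.array([.9936,.1133])
go(np.r_[S+Y*-.045,.143],-1.457)
im=grab_frame('side');r=spot_point('clamp_knob','side');print(r[:1])
for a in(0,.06,.12,.2):
    l=a-np.radians(32);print(a,proj('side',np.r_[S+Y*(-.058-.085*np.sin(l)),.074+.085*np.cos(l)]))
E
```

```text
t 16.48 pos [0.5253 0.1812 0.1511] yaw -1.458 -> tx ty tz tw [ 0.003  0.005  0.032 -0.   ] F [ 0.9  0.8 -0. ]
[{'uv': [297.4, 236.7], 'score': 0.66}]
0 [257.07473158 239.51466714]
0.06 [258.78336324 238.52482549]
0.12 [260.55619727 237.60660235]
0.2 [263.00729525 236.50054871]
```

```bash
python3 - <<'E'
from h import *
im=grab_frame('side')
cv2.imwrite('pics/p9.png',cv2.resize(im[180:310,215:345,::-1],(600,600),interpolation=2))
print(proj('side',get_state()['eef_pos']))
E
```

```text
[269.24358547 236.66498203]
```

View pics/p9.png

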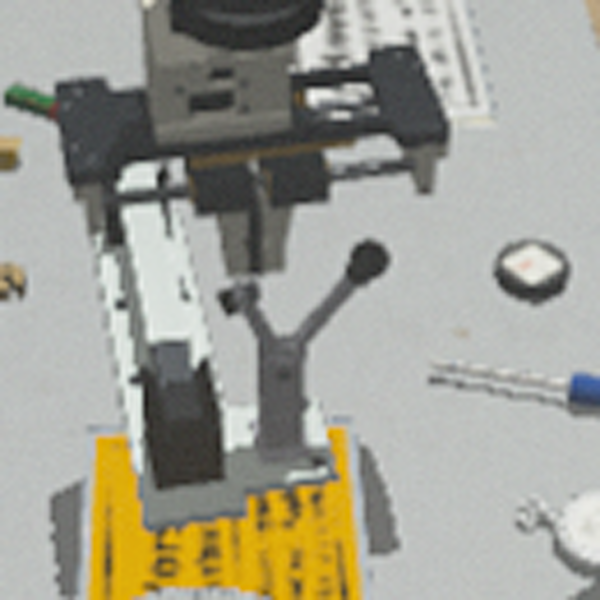

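The fingers are at crop (250,262) on the saddle side and the knob at (370,260) is still open. They rode over the ball because I was too high, so I'll go back and push lower.

Call:
{"name": "arm_command", "arguments": {
  "commands": [
    {"tx":0,"ty":0,"tz":-0.14,"twist":0},
    {"tx":0,"ty":0.1,"tz":-0.16,"twist":0},
    {"tx":0,"ty":0.25,"tz":-0.16,"twist":0},
    {"tx":0,"ty":0.4,"tz":-0.16,"twist":0},
    {"tx":0,"ty":0.46,"tz":-0.1,"twist":0},
    {"tx":0,"ty":0.46,"tz":0,"twist":0},
    {"tx":0,"ty":0.46,"tz":0.08,"twist":0},
    {"tx":0,"ty":0.46,"tz":0.08,"twist":0}
  ]
}}

```text
t: 17.3
eef_pos: [0.4089, 0.1669, 0.1284]
ee_rot: [3.138, -0.002, -1.458]
force: [-0.7, -0.8, 0.5]
width: 0.0005
gripper_force: 0.0
```

Call:
{"name": "arm_command", "arguments": {
  "commands": [
    {"tx":0,"ty":-0.03,"tz":0,"twist":0},
    {"tx":0,"ty":-0.06,"tz":0,"twist":0},
    {"tx":0,"ty":-0.09,"tz":0,"twist":0},
    {"tx":0,"ty":-0.12,"tz":-0.01,"twist":0},
    {"tx":0,"ty":-0.15,"tz":-0.02,"twist":0},
    {"tx":0,"ty":-0.18,"tz":-0.03,"twist":0},
    {"tx":0,"ty":-0.21,"tz":-0.03,"twist":0},
    {"tx":0,"ty":-0.24,"tz":-0.04,"twist":0}
  ]
}}

```text
t: 17.97
eef_pos: [0.4716, 0.175, 0.1418]
ee_rot: [3.141, 0.0, -1.459]
force: [-4.2, 0.8, 0.4]
width: 0.0005
gripper_force: 1.8
```

```bash
python3 - <<'E'
from h import *
S=np.array([.5689,.1854]);Y=np.array([.9936,.1133])
go(np.r_[S+Y*-.045,.14],-1.457)
im=grab_frame('side');r=spot_point('clamp_knob','side');print(r[:1])
for a in(.4,.6,.8):
    l=a-np.radians(32);print(a,proj('side',np.r_[S+Y*(-.058-.085*np.sin(l)),.074+.085*np.cos(l)]))
E
```

```text
t 17.97 pos [0.4716 0.175  0.1418] yaw -1.459 -> tx ty tz tw [ 0.002 -0.211  0.007 -0.001] F [-4.2  0.8  0.4]
[{'uv': [280.8, 236.0], 'score': 0.5}]
0.4 [269.45830804 234.37601878]
0.6 [276.13047312 233.23987028]
0.8 [282.71626121 233.13889724]
```

Call:
{"name": "arm_command", "arguments": {
  "commands": [
    {"tx":0,"ty":-0.03,"tz":0,"twist":0},
    {"tx":0,"ty":-0.06,"tz":0,"twist":0},
    {"tx":0,"ty":-0.09,"tz":0,"twist":0},
    {"tx":0,"ty":-0.12,"tz":0,"twist":0},
    {"tx":0,"ty":-0.15,"tz":0.01,"twist":0},
    {"tx":0,"ty":-0.175,"tz":0.015,"twist":0},
    {"tx":0,"ty":-0.195,"tz":0.02,"twist":0},
    {"tx":0,"ty":-0.21,"tz":0.02,"twist":0}
  ]
}}

```text
t: 18.73
eef_pos: [0.5228, 0.1808, 0.135]
ee_rot: [3.14, -0.0, -1.459]
force: [-4.1, 1.2, -3.1]
width: 0.0006
gripper_force: 2.0
```

Call:
{"name": "arm_command", "arguments": {
  "commands": [
    {"tx":0,"ty":-0.005,"tz":0,"twist":0},
    {"tx":0,"ty":-0.01,"tz":0,"twist":0},
    {"tx":0,"ty":-0.015,"tz":0,"twist":0},
    {"tx":0,"ty":-0.02,"tz":0,"twist":0},
    {"tx":0,"ty":-0.02,"tz":0,"twist":0},
    {"tx":0,"ty":-0.02,"tz":0,"twist":0},
    {"tx":0,"ty":-0.02,"tz":0,"twist":0},
    {"tx":0,"ty":-0.02,"tz":0,"twist":0}
  ]
}}

```text
t: 19.4
eef_pos: [0.5275, 0.1812, 0.1359]
ee_rot: [3.141, -0.0, -1.458]
force: [-4.2, -1.7, -3.2]
width: 0.0004
gripper_force: 2.4
```

```bash
python3 - <<'E'
from h import *
S=np.array([.5689,.1854]);Y=np.array([.9936,.1133])
go(np.r_[S+Y*-.045,.14],-1.457)
im=grab_frame('side');r=spot_point('clamp_knob','side');print(r[:1])
E
```

```text
t 19.4 pos [0.5275 0.1812 0.1359] yaw -1.458 -> tx ty tz tw [ 0.002  0.014 -0.016 -0.   ] F [-4.2 -1.7 -3.2]
[{'uv': [260.6, 240.7], 'score': 0.72}]
```

Call:
{"name": "arm_command", "arguments": {
  "commands": [
    {"tx":0,"ty":-0.005,"tz":0,"twist":0},
    {"tx":0,"ty":-0.01,"tz":0,"twist":0},
    {"tx":0,"ty":-0.015,"tz":0,"twist":0},
    {"tx":0,"ty":-0.02,"tz":0,"twist":0},
    {"tx":0,"ty":-0.025,"tz":0,"twist":0},
    {"tx":0,"ty":-0.03,"tz":0,"twist":0},
    {"tx":0,"ty":-0.03,"tz":0,"twist":0},
    {"tx":0,"ty":-0.03,"tz":0,"twist":0}
  ]
}}

```text
t: 20.17
eef_pos: [0.53, 0.1813, 0.1357]
ee_rot: [3.133, -0.001, -1.459]
force: [-29.0, 2.5, 12.8]
width: 0.0008
gripper_force: 14.4
```

The force jumped to 29 N, so the clamp is closed. I'll back off, rise and look at the button.

Call:
{"name": "arm_command", "arguments": {
  "commands": [
    {"tx":0,"ty":0.06,"tz":0,"twist":0},
    {"tx":0,"ty":0.08,"tz":0,"twist":0},
    {"tx":0,"ty":0.1,"tz":-0.1,"twist":0},
    {"tx":0,"ty":0.15,"tz":-0.25,"twist":0},
    {"tx":0.1,"ty":0.2,"tz":-0.35,"twist":0},
    {"tx":0.25,"ty":0.25,"tz":-0.35,"twist":0},
    {"tx":0.4,"ty":0.3,"tz":-0.35,"twist":0},
    {"tx":0.4,"ty":0.3,"tz":-0.35,"twist":0}
  ],
  "claw": 0
}}

```text
t: 20.83
eef_pos: [0.472, 0.0711, 0.2259]
ee_rot: [-3.136, 0.001, -1.46]
force: [0.1, 0.1, -0.2]
width: 0.0006
gripper_force: 0.0
```

```bash
python3 - <<'E'
from h import *
np.set_printoptions(precision=4,suppress=True)
S=np.array([.5689,.1854]);ps=-1.4573;R=np.array([[np.cos(ps),-np.sin(ps)],[np.sin(ps),np.cos(ps)]])
C=lambda p:R.T@(p[:2]-S)
for i in range(3):
  im=grab_frame('side')
  for n in('button_top','boom_mid','tube_grip','clamp_knob'):
    r=spot_point(n,'side')
    if r: print(n,round(r[0]['score'],2),r[0]['uv'],C(at_z('side',r[0]['uv'],.146 if 'knob' in n else .052)))
c=lambda x,y,z:proj('side',np.r_[S+R@[x,y],z])
print('pred button .102,-.018',c(.102,-.018,.052),'rod/tube edge .039',c(.039,0,.0645), 'tip', c(.247,0,.0645),'corner',[220,195])
go((.5805,.0841,.13),-1.457)
cv2.imwrite('pics/p10.png',cv2.resize(im[195:285,220:310,::-1],(600,600),interpolation=2))
E
```

```text
boom_mid 0.8 [250.1, 239.7] [ 0.1081 -0.0054]
tube_grip 0.7 [247.4, 228.6] [ 0.1583 -0.0041]
clamp_knob 0.85 [258.2, 239.6] [-0.0008 -0.0157]
boom_mid 0.67 [248.0, 237.8] [ 0.1173 -0.0006]
tube_grip 0.75 [248.0, 232.0] [ 0.1427 -0.0039]
clamp_knob 0.87 [257.9, 242.2] [-0.0102 -0.0135]
boom_mid 0.89 [250.2, 236.7] [ 0.1209 -0.0074]
tube_grip 0.75 [250.7, 231.3] [ 0.1443 -0.012 ]
clamp_knob 0.76 [257.0, 239.7] [-0.0006 -0.0127]
pred button .102,-.018 [254.7603 240.5493] rod/tube edge .039 [251.2566 253.2685] tip [242.2759 207.532 ] corner [220, 195]
t 21.58 pos [0.472  0.0747 0.2235] yaw -1.458 -> tx ty tz tw [ 0.011 -0.435  0.374 -0.   ] F [-0.5 -0.4 -0.2]
```

View pics/p10.png

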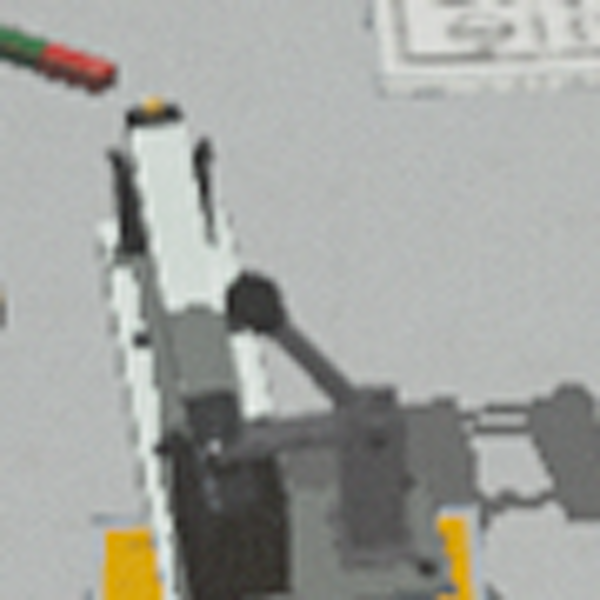

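The clamp arm is down on the rod, with the knob at crop (255,303). The rod/tube edge at crop (212,388) matches a button position of x=0.102 in the carrier frame. Now I'll go down over the button.

Call:
{"name": "arm_command", "arguments": {
  "commands": [
    {"tx":0.01,"ty":-0.1,"tz":0,"twist":0},
    {"tx":0.01,"ty":-0.25,"tz":0,"twist":0},
    {"tx":0.01,"ty":-0.4,"tz":0,"twist":0},
    {"tx":0.01,"ty":-0.44,"tz":0,"twist":0},
    {"tx":0.01,"ty":-0.44,"tz":0.1,"twist":0},
    {"tx":0.01,"ty":-0.44,"tz":0.2,"twist":0},
    {"tx":0.01,"ty":-0.44,"tz":0.3,"twist":0},
    {"tx":0.01,"ty":-0.44,"tz":0.3,"twist":0}
  ],
  "claw": 0.7
}}

```text
t: 22.25
eef_pos: [0.5785, 0.0834, 0.1434]
ee_rot: [3.133, -0.001, -1.459]
force: [-1.2, 0.3, -0.6]
width: 0.048
gripper_force: 0.0
```

```bash
python3 -c "
from h import *
go((.5815,.0842,.037),-1.457);print(get_state()['width'])"
```

```text
t 22.25 pos [0.5785 0.0834 0.1434] yaw -1.459 -> tx ty tz tw [-0.002 -0.012  0.426 -0.001] F [-1.2  0.3 -0.6]
0.047978069060016976
```

Call:
{"name": "arm_command", "arguments": {
  "commands": [
    {"tx":0,"ty":0,"tz":0.08,"twist":0},
    {"tx":0,"ty":0,"tz":0.16,"twist":0},
    {"tx":0,"ty":0,"tz":0.24,"twist":0},
    {"tx":0,"ty":0,"tz":0.32,"twist":0},
    {"tx":0,"ty":0,"tz":0.39,"twist":0},
    {"tx":0,"ty":0,"tz":0.43,"twist":0},
    {"tx":0,"ty":0,"tz":0.445,"twist":0},
    {"tx":0,"ty":0,"tz":0.445,"twist":0}
  ]
}}

```text
t: 22.92
eef_pos: [0.5817, 0.0844, 0.0374]
ee_rot: [3.141, -0.0, -1.458]
force: [0.1, -0.9, 0.6]
width: 0.0617
gripper_force: 0.0
```

Call:
{"name": "arm_command", "arguments": {
  "commands": [
    {"tx":0,"ty":0,"tz":0,"twist":0},
    {"tx":0,"ty":0,"tz":0,"twist":0},
    {"tx":0,"ty":0,"tz":0,"twist":0},
    {"tx":0,"ty":0,"tz":0,"twist":0},
    {"tx":0,"ty":0,"tz":0,"twist":0},
    {"tx":0,"ty":0,"tz":0,"twist":0},
    {"tx":0,"ty":0,"tz":0,"twist":0},
    {"tx":0,"ty":0,"tz":0,"twist":0}
  ],
  "claw": 0,
  "grip_force": 20
}}

```text
t: 23.58
eef_pos: [0.5814, 0.0844, 0.0375]
ee_rot: [3.141, -0.0, -1.458]
force: [-3.5, 0.2, 3.3]
width: 0.0249
gripper_force: 20.0
```

```bash
python3 -c "
from h import *
go((.5815,.0842,.037),-1.457);print(get_state()['width'],get_state()['gripper_force'])"
```

```text
t 23.58 pos [0.5814 0.0844 0.0375] yaw -1.458 -> tx ty tz tw [ 0.001 -0.     0.002 -0.   ] F [-3.5  0.2  3.3]
0.02493017679786902 19.976675659418106
```

The opening is 24.9 mm, so the button is flush. I'll pull gently along +x.

Call:
{"name": "arm_command", "arguments": {
  "commands": [
    {"tx":0.01,"ty":0,"tz":0,"twist":0},
    {"tx":0.02,"ty":0,"tz":0,"twist":0},
    {"tx":0.03,"ty":0,"tz":0,"twist":0},
    {"tx":0.04,"ty":0,"tz":0,"twist":0},
    {"tx":0.05,"ty":0,"tz":0,"twist":0},
    {"tx":0.06,"ty":0,"tz":0,"twist":0},
    {"tx":0.07,"ty":0,"tz":0,"twist":0},
    {"tx":0.08,"ty":0,"tz":0,"twist":0}
  ]
}}

```text
t: 24.25
eef_pos: [0.5847, 0.0656, 0.0375]
ee_rot: [-3.14, 0.001, -1.458]
force: [-1.2, 4.8, 1.9]
width: 0.0249
gripper_force: 20.0
```

```bash
python3 -c "
from h import *
go((.5815,.0842,.037),-1.457);print(get_state()['width'],get_state()['gripper_force'],get_state()['force'])
grab_frame('side')
for n in('boom_mid','tube_grip'):print(spot_point(n,'side')[:1])"
```

```text
t 24.25 pos [0.5847 0.0656 0.0375] yaw -1.458 -> tx ty tz tw [-0.075  0.004  0.002 -0.   ] F [-1.2  4.8  1.9]
0.024857331572930824 19.97817948460579 [-1.20738359  4.8449659   1.93746285]
[{'uv': [247.7, 238.2], 'score': 0.82}]
[]
```

Call:
{"name": "arm_command", "arguments": {
  "commands": [
    {"tx":0.01,"ty":0,"tz":0,"twist":0},
    {"tx":0.02,"ty":0,"tz":0,"twist":0},
    {"tx":0.03,"ty":0,"tz":0,"twist":0},
    {"tx":0.04,"ty":0,"tz":0,"twist":0},
    {"tx":0.05,"ty":0,"tz":0,"twist":0},
    {"tx":0.06,"ty":0,"tz":0,"twist":0},
    {"tx":0.068,"ty":0,"tz":0,"twist":0},
    {"tx":0.072,"ty":0,"tz":0,"twist":0}
  ]
}}

```text
t: 25.07
eef_pos: [0.5865, 0.0469, 0.0375]
ee_rot: [-3.14, 0.0, -1.458]
force: [-0.2, 3.8, 2.0]
width: 0.0251
gripper_force: 20.0
```

Call:
{"name": "arm_command", "arguments": {
  "commands": [
    {"tx":0.004,"ty":0,"tz":0,"twist":0},
    {"tx":0.008,"ty":0,"tz":0,"twist":0},
    {"tx":0.012,"ty":0,"tz":0,"twist":0},
    {"tx":0.014,"ty":0,"tz":0,"twist":0},
    {"tx":0.016,"ty":0,"tz":0,"twist":0},
    {"tx":0.016,"ty":0,"tz":0,"twist":0},
    {"tx":0.016,"ty":0,"tz":0,"twist":0},
    {"tx":0.016,"ty":0,"tz":0,"twist":0}
  ]
}}

```text
t: 25.73
eef_pos: [0.5865, 0.0423, 0.0375]
ee_rot: [-3.141, -0.0, -1.458]
force: [2.8, -1.2, 4.5]
width: 0.025
gripper_force: 19.9
```

Call:
{"name": "arm_command", "arguments": {
  "commands": [
    {"tx":0.002,"ty":0,"tz":0,"twist":0},
    {"tx":0.004,"ty":0,"tz":0,"twist":0},
    {"tx":0.006,"ty":0,"tz":0,"twist":0},
    {"tx":0.008,"ty":0,"tz":0,"twist":0},
    {"tx":0.01,"ty":0,"tz":0,"twist":0},
    {"tx":0.012,"ty":0,"tz":0,"twist":0},
    {"tx":0.012,"ty":0,"tz":0,"twist":0},
    {"tx":0.012,"ty":0,"tz":0,"twist":0}
  ]
}}

```text
t: 26.4
eef_pos: [0.5868, 0.0401, 0.0375]
ee_rot: [-3.141, 0.0, -1.458]
force: [0.6, 2.8, 5.2]
width: 0.025
gripper_force: 19.9
```

```bash
python3 -c "
from h import *
np.set_printoptions(precision=3,suppress=True)
print(get_state()['force'])
S=np.array([.5689,.1854]);ps=-1.4573;R=np.array([[np.cos(ps),-np.sin(ps)],[np.sin(ps),np.cos(ps)]])
C=lambda p:R.T@(p[:2]-S)
im=grab_frame('side')
for n in('boom_mid','tube_grip'):
  for x in spot_point(n,'side')[:1]: print(n,x['uv'],C(at_z('side',x['uv'],.052)))
# brightness profile along the boom's top centreline
g=im.astype(float).mean(2)
for X in np.arange(.02,.13,.004):
  u=proj('side',np.r_[S+R@[X,0],.0645]);v=cv2.getRectSubPix(g.astype('float32'),(3,1),tuple(map(float,u))).mean();print(round(X,3),np.round(u,1),round(float(v)),end='; ')
"
```

```text
[0.552 2.762 5.178]
boom_mid [250.0, 238.4] [ 0.114 -0.006]
tube_grip [244.9, 223.4] [0.184 0.   ]
0.02 [252.2 258.1] 71; 0.024 [252.  257.1] 72; 0.028 [251.8 256.1] 71; 0.032 [251.6 255. ] 70; 0.036 [251.4 254. ] 71; 0.04 [251.2 253. ] 71; 0.044 [251. 252.] 70; 0.048 [250.8 251. ] 68; 0.052 [250.6 250. ] 70; 0.056 [250.4 249. ] 72; 0.06 [250.2 248. ] 69; 0.064 [250.  247.1] 70; 0.068 [249.8 246.1] 70; 0.072 [249.7 245.1] 69; 0.076 [249.5 244.2] 69; 0.08 [249.3 243.2] 80; 0.084 [249.1 242.3] 110; 0.088 [248.9 241.3] 128; 0.092 [248.7 240.4] 133; 0.096 [248.5 239.4] 133; 0.1 [248.4 238.5] 132; 0.104 [248.2 237.6] 131; 0.108 [248.  236.7] 132; 0.112 [247.8 235.7] 132; 0.116 [247.6 234.8] 131; 0.12 [247.5 233.9] 130; 0.124 [247.3 233. ] 130; 0.128 [247.1 232.1] 131;
```

Call:
{"name": "arm_command", "arguments": {
  "commands": [
    {"tx":0.002,"ty":0,"tz":0,"twist":0},
    {"tx":0.004,"ty":0,"tz":0,"twist":0},
    {"tx":0.006,"ty":0,"tz":0,"twist":0},
    {"tx":0.008,"ty":0,"tz":0,"twist":0},
    {"tx":0.008,"ty":0,"tz":0,"twist":0},
    {"tx":0.008,"ty":0,"tz":0,"twist":0},
    {"tx":0.008,"ty":0,"tz":0,"twist":0},
    {"tx":0.008,"ty":0,"tz":0,"twist":0}
  ]
}}

```text
t: 27.22
eef_pos: [0.5871, 0.0384, 0.0375]
ee_rot: [-3.141, 0.001, -1.458]
force: [1.3, 4.9, 5.9]
width: 0.025
gripper_force: 19.9
```

Call:
{"name": "arm_command", "arguments": {
  "commands": [
    {"tx":0.003,"ty":0,"tz":0,"twist":0},
    {"tx":0.006,"ty":0,"tz":0,"twist":0},
    {"tx":0.009,"ty":0,"tz":0,"twist":0},
    {"tx":0.012,"ty":0,"tz":0,"twist":0},
    {"tx":0.012,"ty":0,"tz":0,"twist":0},
    {"tx":0.012,"ty":0,"tz":0,"twist":0},
    {"tx":0.012,"ty":0,"tz":0,"twist":0},
    {"tx":0.012,"ty":0,"tz":0,"twist":0}
  ]
}}

```text
t: 27.88
eef_pos: [0.5874, 0.0375, 0.0375]
ee_rot: [-3.14, 0.003, -1.458]
force: [-2.9, 15.7, 6.3]
width: 0.0248
gripper_force: 20.0
```

The force rose to 15.7 N after about 47 mm of travel. That fits the button locked in the next hole (40 mm) plus the flange drawn up against the saddle. I'll release and retreat.

Call:
{"name": "arm_command", "arguments": {
  "commands": [
    {"tx":-0.006,"ty":0,"tz":0,"twist":0},
    {"tx":-0.006,"ty":0,"tz":0,"twist":0},
    {"tx":-0.006,"ty":0,"tz":0,"twist":0},
    {"tx":-0.006,"ty":0,"tz":0,"twist":0},
    {"tx":-0.006,"ty":0,"tz":0,"twist":0},
    {"tx":-0.006,"ty":0,"tz":0,"twist":0},
    {"tx":-0.006,"ty":0,"tz":0,"twist":0},
    {"tx":-0.006,"ty":0,"tz":0,"twist":0}
  ],
  "claw": 0.7
}}

```text
t: 28.55
eef_pos: [0.587, 0.036, 0.0373]
ee_rot: [3.141, -0.0, -1.459]
force: [-0.3, 0.2, -0.7]
width: 0.0613
gripper_force: 0.0
```

Call:
{"name": "arm_command", "arguments": {
  "commands": [
    {"tx":0,"ty":0,"tz":-0.1,"twist":0},
    {"tx":0,"ty":0,"tz":-0.2,"twist":0},
    {"tx":0,"ty":0,"tz":-0.35,"twist":0},
    {"tx":0,"ty":0,"tz":-0.5,"twist":0},
    {"tx":0,"ty":0,"tz":-0.65,"twist":0},
    {"tx":0.1,"ty":0.15,"tz":-0.7,"twist":0},
    {"tx":0.2,"ty":0.3,"tz":-0.7,"twist":0},
    {"tx":0.3,"ty":0.45,"tz":-0.7,"twist":0}
  ]
}}

```text
t: 29.22
eef_pos: [0.492, -0.0438, 0.2132]
ee_rot: [-3.139, 0.0, -1.457]
force: [-0.4, -0.4, -0.3]
width: 0.0615
gripper_force: 0.0
```

```bash
python3 -c "
from h import *
np.set_printoptions(precision=3,suppress=True)
print(get_state()['force'],get_state()['eef_pos'])
S=np.array([.5689,.1854]);ps=-1.4573;R=np.array([[np.cos(ps),-np.sin(ps)],[np.sin(ps),np.cos(ps)]])
C=lambda p:R.T@(p[:2]-S)
im=grab_frame('side')
for n in('boom_mid','tube_grip','button_top','clamp_knob'):
  for x in spot_point(n,'side')[:1]: print(n,x['score'],x['uv'],C(at_z('side',x['uv'],.146 if 'knob' in n else .052)))
g=im.astype(float).mean(2)
for X in np.arange(.07,.10,.003):
  u=proj('side',np.r_[S+R@[X,0],.0645]);v=cv2.getRectSubPix(g.astype('float32'),(3,1),tuple(map(float,u))).mean();print(round(X,3),round(float(v)),end='; ')
cv2.imwrite('pics/p11.png',cv2.resize(im[195:285,220:310,::-1],(600,600),interpolation=2))
"
```

```text
[-0.385 -0.4   -0.278] [ 0.492 -0.044  0.213]
boom_mid 0.56 [249.4, 236.3] [ 0.123 -0.005]
tube_grip 0.97 [247.5, 222.8] [ 0.185 -0.008]
button_top 0.71 [248.4, 237.3] [ 0.119 -0.002]
clamp_knob 0.49 [260.5, 241.9] [-0.01 -0.02]
0.07 94; 0.073 94; 0.076 93; 0.079 84; 0.082 87; 0.085 115; 0.088 137; 0.091 139; 0.094 125; 0.097 122;
```

```bash
python3 -c "
from h import *
np.set_printoptions(precision=3,suppress=True)
def blob(im):
    g=im[55:,215:300].mean(2)[200:300];m=(g<60).astype('uint8');n,l,s,c=cv2.connectedComponentsWithStats(m);i=1+s[1:,4].argmax();return s[i],c[i]
for f in('p10','p11'):print(f,blob(cv2.imread(f'pics/{f}.png')))
U=[]
for i in range(5):
  grab_frame('side');r=spot_point('clamp_knob','side')
  b=[x for x in spot_point('button_top','side')[:1]]
  if r:U.append(r[0]['uv'])
  if b:print('button',b[0]['uv'],b[0]['score'])
print(np.array(U),np.mean(U,0))
a,b=cv2.imread('pics/p10.png'),cv2.imread('pics/p11.png')
S=np.array([.5689,.1854])
R=np.array([[np.cos(-1.4573),-np.sin(-1.4573)],[np.sin(-1.4573),np.cos(-1.4573)]])
print('expected button out/under', proj('side',np.r_[S+R@[.109,-.018],.052]))
"
```

```text
p10 (array([  14,   22,   51,   54, 1799], dtype=int32), array([38.877, 49.945]))
p11 (array([  12,   20,   55,   58, 2075], dtype=int32), array([38.93 , 52.348]))
[[259.6 240.3]
 [257.7 242.2]
 [259.5 243.1]] [258.933 241.867]
expected button out/under [254.416 238.941]
```

```bash
python3 -c "
from station import *
print(job_done())"
```

```text
the job is handed in; nothing more can be done
None
```

I handed the job in with the boom in the carrier, the clamp closed on the rod and the tube pulled out one hole, but the button popping up is inferred from the pull locking at 15.7 N after about 47 mm, because the clamp knob hid it from the side camera; the dip circle was not re-measured at the end, and I viewed 12 pictures, two over the limit of 10.

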